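Lock, close and pin the clamshell sample jig

ROBOT

A 6-joint arm with a two-finger parallel gripper is mounted at the origin on a cart in front of the work surface, level with it; the furniture and walls round the work are solid. World frame = base frame: x ahead of the robot, y to its left, z up, the work surface at z = 0. Lengths are in m, angles in rad, forces in N, time in s.
With the tool pointing down it reaches from about 0.225 to 0.875 m from the base axis. Payload 3.4 kg.
Tool frame: the origin (TCP) lies at the very end of the fingers, on their centre line; the grasp point (between the pads) lies 19 mm behind it; z points along the fingers, y is the line along which they close (so a half turn about z gives the same grasp; the last joint's range is limited). The gripper opens to 85 mm and grips with 20 to 120 N. Pads are 22 mm wide; open, the fingers measure 114 mm over their backs; the gripper's body (76 mm by 85 mm) begins 54 mm behind the grasp point. The pads swing forward as they close: fully open they stand 13 mm farther back than shut.
Start: joints at [-1.252, 0.276, 1.505, -0, 1.361, -0.121], TCP at [0.245, -0.52, 0.231] pointing down, gripper open.
Joint ranges: [-2.89, 2.89], [-0.75, 2.08], [0.22, 2.7], [-1.18, 4.32], [0.11, 2.71], [-2.7, 2.7]. Speed limits (rad/s): [2.57, 2.57, 3.14, 3.14, 3.14, 3.14].

INTERFACE

Orientations are given as a unit quaternion [w, x, y, z].
In Python, from rig import get_state, optics, sign_off gives the robot as it stands.
- The arm moves only by the tool send_rows, never from a script. Its argument "increments" is a list of rows, each an object with "gripper": the gripper's target within -1 to 1 (shut at 1, half-way at 0, fully open at -1); "linear": the shift along the world's x, y, z in m, a list of three; "delta_rot": the turn, a rotation vector about the world's x, y, z in rad, a list of three. In form: [{"gripper": gripper, "linear": [dx, dy, dz], "delta_rot": [rx, ry, rz]}, ...]. A call has 1 to 8 rows; each row is the pose to reach, as a shift and turn from the pose commanded when the call began; what a row does not reach only later rows make up. A row lasts 1/10 s, in which the tool goes at most 50 mm and 8.59 degrees, less where a joint would pass 70% of its speed; a pose out of reach is approached as far as the arm can. A call with a gripper value outside its range is refused whole. The fingers move at their own pace and stop on an object; "newtons" is the grip in N (left out, the last holds). Time passes only in rows, so rows that repeat a pose let the fingers close. It gives the time, the measured TCP pose, the force, the opening and the grip force at its end, in the units of the state.
- get_state(): the state, without advancing time (a new reading comes with each control period).
- optics.get_image(name): name is "side" or "top" or "wrist"; returns a dict with "pixels" (400x640x3 uint8, blue, green, red), "K" (3x3 intrinsics, pixels), "k1" (the pictures are not rectified: a ray, as slopes to the right and down, at radius r is drawn at 1 + k1 r^2 times it, then the intrinsics apply), "rvec" (rotation vector, rad) and "tvec" (3), from world to camera coordinates, as OpenCV has them; the wrist camera has in their place "T_tool_cam" (4x4, takes a point from camera to tool coordinates, whose origin is the TCP and whose axes are the flange's). Camera axes: x right, y down, z forward; pixel columns grow to the right and rows downward; lengths in m; the calibration is good to about 2 mm. A picture is of the moment at which its call begins: read the wrist's pose just before it. There is no depth.
- sign_off(): hands the job in; it is judged then, once.
The state is a dict: "clock": time; "qpos": joint angles; "qd": joint speeds; "effort": joint torques, N m; "position": TCP position; "ee_rot": TCP orientation; "contact_force": force on the tool from outside, world axes, zero at the start; "moment": the same for the moment, N m; "width": finger opening in m; "gripper_force": force on a finger pad.
Only numpy, scipy, OpenCV 4.12 (cv2) and the standard library are available. Lean on these libraries where they do the work, as an engineer would, in place of code of your own. Each camera call takes 0.05 s, during which the arm holds its last target. There are 200 camera calls.

TASK

Turn the sample jig's lock collar by its wing until its red stripe points at the red mark, then swing the hinged cover shut over it. Then take the red-headed lock pin from its stand, push it through the cover's hole into the base until its head sits flat on the cover, and finish still gripping the pin and pressing its head down, so that the cover stays fully shut against its springy seal. Leave everything else where it stands.

Things in the scene. Friction and masses are not known exactly. Their poses are not given: they have to be found in the camera images.
- jig: fixed clamshell sample jig on the left cabinet. Its grey base half is a block 150 (x) x 110 (y) x 45 mm high; origin at the centre of its underside, x points from its front (the pin hole) to its back (the hinge), z up. On its top, at the centre, sits the lock collar; 58 mm in front of the centre is the pin hole.
- jig_hole (a point): centre of the mouth of the base's pin hole, on the base's top face: 15 mm wide, 38 mm deep, vertical
- collar (a joint): captive brass lock collar flush in the base's top with an upright black wing on it, turning about the vertical: 0 = locked (wing along the jig's x axis, its red-striped end pointing to the red mark in front of it, so that the cover's slot passes over it); positive = turned anticlockwise seen from above, in rad; light friction (0.05 N m) holds it where it is left. It can turn past the mark (range -0.6 to 1.6).
- collar_wing (a point): middle of the collar's wing, on the turning axis, 12 mm above the base's top. The wing is a bar 44 mm long, 12 mm thick and 22 mm high above the base's top; this point's x axis runs along the wing.
- cover (a joint): hinged aluminium cover half, angle in rad: 0 = shut flat on the base, 1.57 = upright, more = leaning back away from the robot (limit 2.1). Friction holds it where it is left when open, but the seal springs it up from fully shut to about 0.12 rad ajar (16 mm at its free edge) when nothing presses it; pressing its front shut takes 3 to 4 N.
- cover_hinge (a point): middle of the cover's hinge axis, at the back of the base (74 mm behind the jig's centre) at the height of the base's top (45 mm); the axis runs along the jig's y
- cover_edge (a point): middle of the cover's free edge, 147 mm from the hinge. The cover is 110 mm wide and 8 mm thick and has a 57 x 27 mm slot in its middle for the wing; its inner face lies in the hinge axis's plane
- cover_hole (a point): centre of the cover's 15 mm through hole, on the cover's outer face, 130 mm from the hinge; with the cover shut it lies straight above the base's pin hole
- pin_head (a point): middle of the round red head of the loose lock pin, 26 mm in diameter and 22 mm high, top of the pin; grasp it here. Its steel shaft below is 12 mm in diameter and 42 mm long with a chamfered tip, so the tip is 53 mm below this point and the head's underside 11 mm below. Mass about 60 g. z runs up the pin.
- pin_stand: fixed blue block 56 x 56 x 25 mm on the middle cabinet in which the pin stands upright, its shaft 20 mm deep in a loose hole in the centre; origin at the centre of its underside
- buffer_bottle: loose bystander: white bottle with blue cap, 57 mm wide, 123 mm high, origin under its centre
- acid_bottle: loose bystander: white bottle with red cap, 55 mm wide, 113 mm high, origin under its centre
- timer: loose bystander: white bench timer 72 x 64 x 18 mm, origin under its centre
- vial_06: loose bystander: capped vial 27 mm wide, 61 mm high, in the white tray, origin under its centre
- vial_12: loose bystander: capped vial 27 mm wide, 61 mm high, in the white tray, origin under its centre
There are look-alikes about, which are no part of the job. Of the things that look like the part that bears pin_head, the smaller one is meant.

How it is judged:
On the way, in this order (a step that is already met when the one before it is completed fails the run):
1. the collar is turned to its locked mark while the cover is still open (value of joint collar between -0.13 and 0.13 rad and value of joint cover above 1.2 rad), for 0.2 s.
2. the cover is swung down onto the base, before the pin is in (value of joint collar between -0.13 and 0.13 rad and value of joint cover below 0.2 rad and distance between pin_head and cover_hole above 0.06 m), for 0.2 s.
At the end, for the whole second after the job is handed in: collar within 0.13 rad of its mark; cover shut (under 0.02 rad); pin upright within 0.12 rad, centred on the hole within 5 mm, head down on the cover within about 3 mm; the gripper still holds the pin and presses it on the jig with over 2.5 N (value of joint collar between -0.13 and 0.13 rad and value of joint cover below 0.02 rad and horizontal distance between pin_head and jig_hole below 0.005 m and z of pin_head in the frame of jig below 0.0675 m and angle between the z axis of pin_head and the z axis of jig, either way round below 0.12 rad and contact force between the fingers and pin above 2 N and contact force between pin and jig above 2.5 N); the arm keeps its last pose, push and grip.
It fails at once if a bystander (bottle, timer or vial) is shifted by more than 25 mm (distance of any of buffer_bottle, acid_bottle, timer, vial_06, vial_12 from where it was at the start of the episode above 0.025 m).
It also fails if it takes over 64 s, if anything falls off the work surface, if the arm or the gripper's body presses on something with over 40 N, if the wrist force passes 120 N, or if a joint passes its speed limit or range.

## Working session

There is one attempt and no reset: what is moved stays moved. The work goes in short steps, Python scripts to look and compute and a tool call to move; the robot and the scene stay as the last step left them, time stands still between calls to the robot, and variables do not carry over. Pictures are saved under pics/ and viewed, at most 13 in all, crops included, and the job is handed in when it is done.

Besides the shell and the picture viewer there is one more tool, called as name(argument=value, ...) on one line, values as JSON. send_rows: Moves the arm, as the interface text tells. Its arguments: {"type":"object","properties":{"increments":{"type":"array"},"newtons":{"type":"number"}},"required":["increments"]}

```bash
mkdir -p pics
cat > h.py <<'E'
import numpy as np, cv2
from rig import get_state, optics, sign_off
from scipy.spatial.transform import Rotation as R
def grab(name, f=None):
    s=get_state(); d=optics.get_image(name)
    if name=="wrist":
        q=s["ee_rot"]; T=np.eye(4); T[:3,:3]=R.from_quat([q[1],q[2],q[3],q[0]]).as_matrix(); T[:3,3]=s["position"]
        d["T"]=T@np.array(d["T_tool_cam"])
    else:
        M=np.eye(4); M[:3,:3]=cv2.Rodrigues(np.array(d["rvec"],float))[0]; M[:3,3]=np.ravel(d["tvec"]); d["T"]=np.linalg.inv(M)
    if f: cv2.imwrite("pics/"+f,d["pixels"])
    return d
def ray(d,u,v):
    K=np.array(d["K"]); p=cv2.undistortPoints(np.array([[[u,v]]],float),K,np.array([d["k1"],0,0,0.]))[0,0]
    r=d["T"][:3,:3]@np.array([p[0],p[1],1]); return d["T"][:3,3],r/np.linalg.norm(r)
def onz(d,u,v,z):
    o,r=ray(d,u,v); return o+r*(z-o[2])/r[2]
def tri(rays):
    A=sum(np.eye(3)-np.outer(r,r) for o,r in rays); b=sum((np.eye(3)-np.outer(r,r))@o for o,r in rays)
    return np.linalg.solve(A,b)
def proj(d,P):
    c=(np.linalg.inv(d["T"])@np.append(P,1))[:3]; x=c[:2]/c[2]; x=x*(1+d["k1"]*(x@x)); K=np.array(d["K"]); return K[:2,:2]@x+K[:2,2]
def red(img):
    h=cv2.cvtColor(img,cv2.COLOR_BGR2HSV); return (((h[...,0]<8)|(h[...,0]>172))&(h[...,1]>130)&(h[...,2]>60)).astype(np.uint8)
def blobs(m,a=12):
    n,l,s,c=cv2.connectedComponentsWithStats(m); return [(np.round(c[i],1).tolist(),s[i].tolist()) for i in range(1,n) if s[i][4]>=a]
E
python3 - <<'E'
from h import *
print(get_state())
for n in("top","side"):
    d=grab(n,n+"0.png"); print(n,d["T"].round(3).tolist(),np.array(d["K"]).tolist(),d["k1"]); print(blobs(red(d["pixels"])))
E
```

```text
{'clock': 0.0, 'qpos': array([-1.25198058e+00,  2.76582127e-01,  1.50617491e+00,  2.19690461e-05,
        1.36066728e+00, -1.21010282e-01]), 'qd': array([-0.00102057, -0.00185925,  0.00038672, -0.00086182, -0.00085863,
        0.00140533]), 'effort': array([-1.86589328e-03, -4.16780376e+01, -2.45808667e+01, -4.64347722e-04,
        1.09971355e-02, -1.24210121e-05]), 'position': array([ 0.24465161, -0.51976126,  0.23043039]), 'ee_rot': array([-9.12419055e-04,  9.75916521e-01,  2.18142396e-01, -7.97425791e-05]), 'contact_force': array([-0.24978924, -0.81214537,  0.36065627]), 'moment': array([-0.01163314,  0.01236968, -0.01526482]), 'gripper_force': 0.0, 'width': 0.08543726243220277}
top [[-0.001, -0.992, 0.126, 0.433], [-1.0, 0.001, -0.005, -0.071], [0.005, -0.126, -0.992, 1.201], [0.0, 0.0, 0.0, 1.0]] [[428.620485638693, 0.0, 321.6005541399356], [0.0, 428.620485638693, 206.9009454700405], [0.0, 0.0, 1.0]] -0.050892703171433684
[([243.0, 141.9], [236, 135, 15, 15, 165]), ([592.2, 199.8], [541, 147, 99, 108, 9918]), ([400.0, 244.4], [393, 238, 15, 14, 172]), ([363.6, 248.8], [359, 245, 10, 9, 72])]
side [[0.999, 0.039, -0.014, 0.584], [0.036, -0.64, 0.768, -0.828], [0.021, -0.767, -0.641, 0.694], [0.0, 0.0, 0.0, 1.0]] [[390.66822611475203, 0.0, 326.00630368277604], [0.0, 390.66822611475203, 195.9134914769601], [0.0, 0.0, 1.0]] 0.014132367100069172
[([23.8, 101.7], [15, 97, 21, 13, 121]), ([390.5, 142.4], [385, 137, 12, 12, 128]), ([279.2, 228.3], [274, 222, 12, 14, 133]), ([278.5, 253.5], [270, 243, 18, 22, 341]), ([346.1, 252.2], [331, 247, 36, 15, 298]), ([250.3, 309.0], [248, 307, 5, 5, 20]), ([292.2, 396.4], [225, 393, 133, 7, 706]), ([377.0, 397.0], [356, 394, 46, 6, 181])]
```

View pics/top0.png

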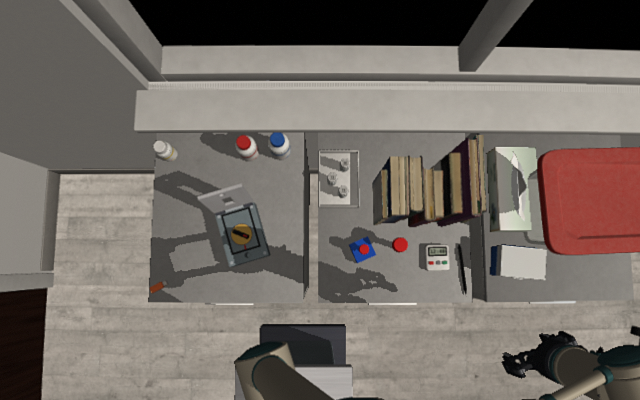

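View pics/side0.png

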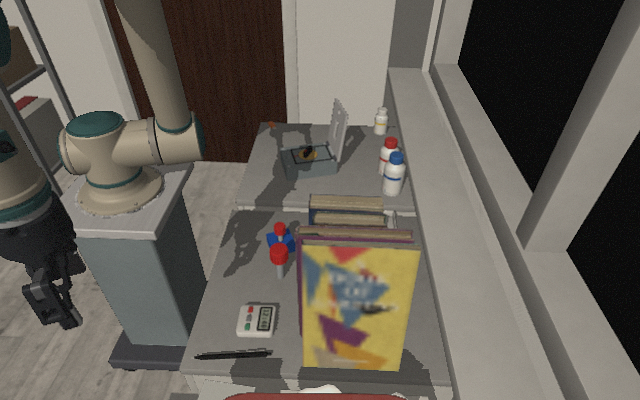

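The top view shows the jig around (241,235), with the cover leaning open at about (220,193). The pin is in the blue stand at (363,249), the larger look-alike is at (400,244), and the timer is at (437,257). The side view agrees.

Run:
```python
from h import *
d=grab("top"); s=grab("side")
print("jig",onz(d,241,236,.05)); 
print("pin head tri",tri([ray(d,363.6,248.8),ray(s,279.2,228.3)]), "decoy",tri([ray(d,400,244.4),ray(s,278.5,253.5)]))
print("pinz",onz(d,363.6,248.8,.058+.0))
im=d["pixels"][170:290,170:300]; cv2.imwrite("pics/c1.png",cv2.resize(im,None,fx=5.5,fy=5,interpolation=cv2.INTER_CUBIC))
```

```text
jig [0.50090046 0.13964254 0.05      ]
pin head tri [ 0.46651208 -0.18852715  0.05749063] decoy [ 0.47766702 -0.28225293  0.07678999]
pinz [ 0.46621148 -0.18852951  0.058     ]
```

View pics/c1.png

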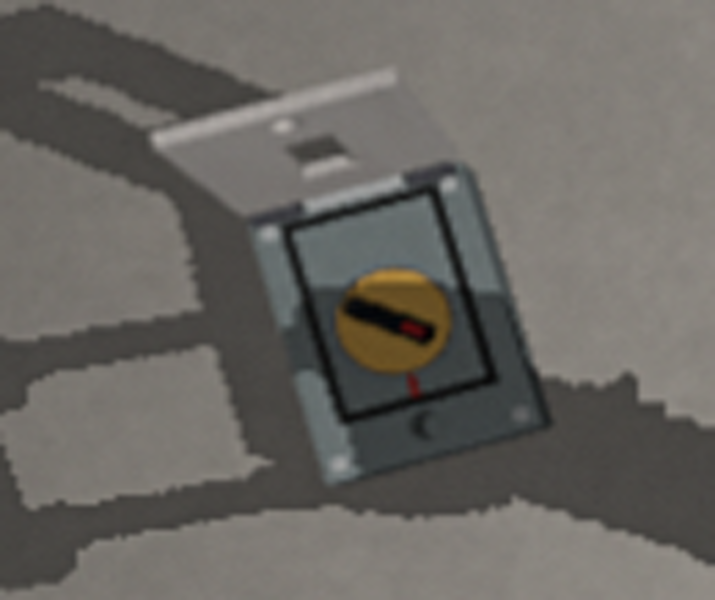

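send_rows(increments=[{"gripper": 0, "linear": [0.015, 0.042, 0.006], "delta_rot": [0, 0, 0.1]}, {"gripper": 0, "linear": [0.03, 0.084, 0.012], "delta_rot": [0, 0, 0.2]}, {"gripper": 0, "linear": [0.045, 0.126, 0.018], "delta_rot": [0, 0, 0.3]}, {"gripper": 0, "linear": [0.06, 0.168, 0.025], "delta_rot": [0, 0, 0.4]}, {"gripper": 0, "linear": [0.075, 0.21, 0.031], "delta_rot": [0, 0, 0.5]}, {"gripper": 0, "linear": [0.09, 0.252, 0.038], "delta_rot": [0, 0, 0.6]}, {"gripper": 0, "linear": [0.105, 0.294, 0.044], "delta_rot": [0, 0, 0.7]}, {"gripper": 0, "linear": [0.12, 0.335, 0.05], "delta_rot": [0, 0, 0.78]}])

```text
clock: 1.0
position: [0.3649, -0.1835, 0.2816]
ee_rot: [0.0, 0.819, 0.574, 0.0]
contact_force: [1.2, 0.0, 0.0]
width: 0.0428
gripper_force: 0.0
```

send_rows(increments=[{"gripper": 0, "linear": [0.015, 0.042, 0], "delta_rot": [0, 0, 0]}, {"gripper": 0, "linear": [0.03, 0.084, 0], "delta_rot": [0, 0, 0]}, {"gripper": 0, "linear": [0.045, 0.126, 0], "delta_rot": [0, 0, 0]}, {"gripper": 0, "linear": [0.06, 0.168, 0], "delta_rot": [0, 0, 0]}, {"gripper": 0, "linear": [0.075, 0.21, 0], "delta_rot": [0, 0, 0]}, {"gripper": 0, "linear": [0.09, 0.252, 0], "delta_rot": [0, 0, 0]}, {"gripper": 0, "linear": [0.105, 0.294, 0], "delta_rot": [0, 0, 0]}, {"gripper": 0, "linear": [0.115, 0.325, 0], "delta_rot": [0, 0, 0]}])

```text
clock: 1.8
position: [0.4803, 0.1423, 0.2811]
ee_rot: [-0.0, 0.819, 0.573, 0.0]
contact_force: [-0.8, -0.9, -0.0]
width: 0.0425
gripper_force: 0.0
```

Run:
```python
from h import *
d=grab("wrist","w1.png"); print(d["T"].round(3).tolist(),d["T_tool_cam"]); s=get_state(); print(s["position"],s["ee_rot"],s["width"],s["qpos"])
print(blobs(red(d["pixels"])))
```

```text
[[0.94, -0.324, -0.108, 0.509], [-0.342, -0.891, -0.3, 0.219], [0.001, 0.319, -0.948, 0.425], [0.0, 0.0, 0.0, 1.0]] [[ 2.82749294e-04 -9.47723415e-01 -3.19092854e-01  8.17013601e-02]
 [ 9.99999688e-01  3.27469868e-05  7.88842862e-04  4.56298000e-04]
 [-7.37155521e-04 -3.19092978e-01  9.47723128e-01 -1.43595874e-01]
 [ 0.00000000e+00  0.00000000e+00  0.00000000e+00  1.00000000e+00]]
[0.48175243 0.14639309 0.28091035] [-0.00195589  0.81865532  0.57427721  0.00230688] 0.0428170983990633 [0.1526764  0.14011923 1.56176477 0.00560097 1.43730786 0.49928557]
[([566.7, 97.9], [544, 82, 45, 35, 1209]), ([513.8, 101.3], [513, 97, 2, 10, 12]), ([342.2, 169.7], [340, 165, 5, 10, 41])]
```

View pics/w1.png

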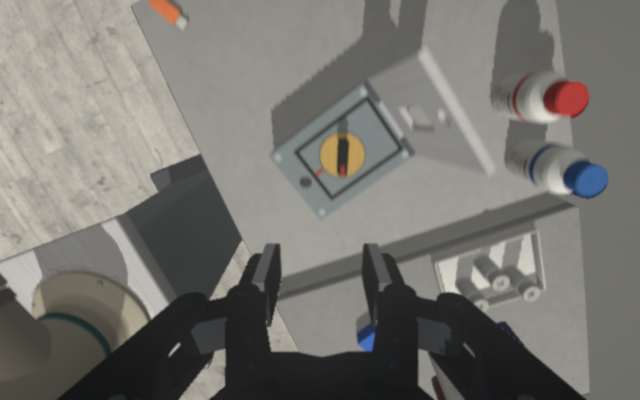

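The wrist view shows the brass collar at (342,155), the stripe at (342,170), the red mark at (319,174), the pin hole at (306,182), and the cover edge running from (424,47) to (492,172).

```bash
cat >> h.py <<'E'
def brass(d):
    h=cv2.cvtColor(d["pixels"],cv2.COLOR_BGR2HSV); m=((h[...,0]>12)&(h[...,0]<30)&(h[...,1]>110)&(h[...,2]>60)).astype(np.uint8)
    return max(cv2.findContours(m,0,2)[0],key=cv2.contourArea)
E
python3 - <<'E'
from h import *
d=grab("wrist"); im=d["pixels"]
c=brass(d); e=cv2.fitEllipse(cv2.convexHull(c)); print(e)
C=onz(d,*e[0],.046); print("collar",C)
g=cv2.cvtColor(im,cv2.COLOR_BGR2GRAY)
sub=(g[170:195,292:320]<60).astype(np.uint8); b=blobs(sub,20); print("hole",b)
H=onz(d,292+b[0][0][0],170+b[0][0][1],.045); print(H, H-C, np.linalg.norm((H-C)[:2]), np.arctan2(*(C-H)[1::-1]))
r=red(im)[140:190,325:360]; n=blobs(r,5); print(n)
S=onz(d,325+n[0][0][0],140+n[0][0][1],.067); print("stripe",S,np.arctan2(*(S-C)[1::-1]))
x,y,w,h=cv2.boundingRect(c); m=np.zeros(g.shape,np.uint8); cv2.drawContours(m,[cv2.convexHull(c)],-1,1,-1)
for p in [(282,157),(364,86),(410,155),(322,216)]: print("corner",onz(d,*p,.045))
s=grab("side"); t=grab("top")
for n,a,in(("L",(424,47)),("R",(492,172))):print(n,ray(d,*a))
pa=[(170+155/5.5,170+138/5),(170+394/5.5,170+72/5)]
for a,b in zip(pa,[(424,47),(492,172)]): print("edge",tri([ray(t,*a),ray(d,*b)]))
E
```

```text
((342.02191162109375, 161.0999755859375), (42.25388717651367, 43.30747604370117), 70.08271026611328)
collar [0.50774375 0.13905296 0.046     ]
hole []Traceback (most recent call last):
  File "<stdin>", line 7, in <module>
IndexError: list index out of range
```

Run:
```python
from h import *
d=grab("wrist","w2.png"); im=d["pixels"]; print(get_state()["position"])
c=brass(d); e=cv2.fitEllipse(cv2.convexHull(c)); print(e[0])
C=onz(d,*e[0],.046); print("collar",C)
r=red(im)[145:200,310:360]; n=blobs(r,4); print(n)
for q in n:
  for z in(.045,.067):
    S=onz(d,310+q[0][0],145+q[0][1],z); print("red",z,S,np.arctan2(*(S-C)[1::-1]))
cv2.imwrite("pics/w2c.png",cv2.resize(im[40:240,250:510],None,fx=3,fy=3,interpolation=cv2.INTER_CUBIC))
```

```text
[0.47990688 0.14128128 0.28077747]
(341.94482421875, 158.04222106933594)
collar [0.50748774 0.13890934 0.046     ]
[([32.3, 29.2], [30, 25, 5, 9, 39]), ([9.0, 30.0], [6, 28, 7, 5, 11])]
red 0.045 [0.50120818 0.11863436 0.045     ] -1.8711462205263545
red 0.067 [0.50165067 0.12449838 0.067     ] -1.9556428938876718
red 0.045 [0.47273598 0.12776688 0.045     ] -2.8313182824534064
red 0.067 [0.47482898 0.13310151 0.067     ] -2.965598679466841
```

View pics/w2c.png

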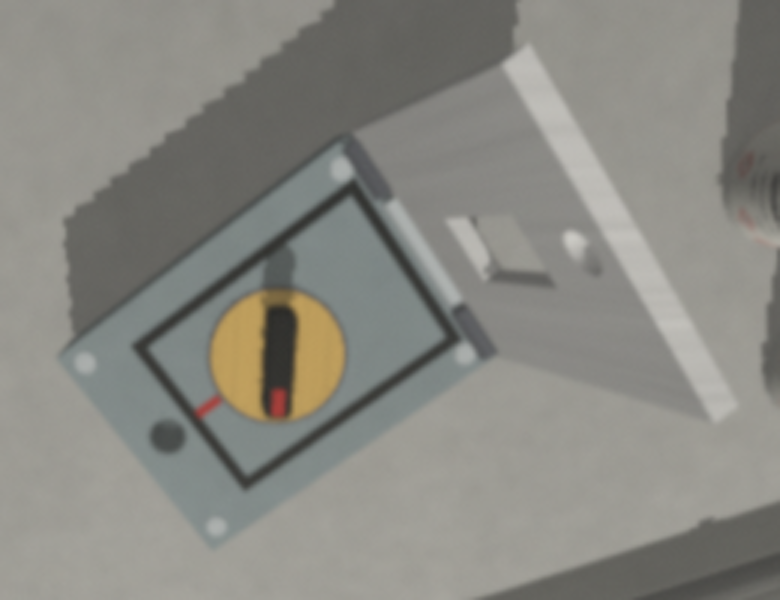

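The crop shows the pin hole at (306,186), the red mark at about (319,175), and the wing almost vertical in the image with its stripe end at the bottom.

Run:
```python
from h import *
d=grab("wrist"); t=grab("top")
C=np.array([.5075,.139,.045])
H=onz(d,250+167/3,40+437/3,.045); print("hole",H,np.linalg.norm((C-H)[:2]),np.arctan2(*(C-H)[1::-1]))
f=[(58,357),(350,133),(497,352),(213,549)]
P=[onz(d,250+a/3,40+b/3,.045) for a,b in f]
print(np.round(P,3)); 
for i,j in((0,1),(3,2)): print(np.arctan2(*(P[j]-P[i])[1::-1]),np.linalg.norm(P[j]-P[i]))
print("centre",np.mean(P,0))
y=.30;ex=np.array([np.cos(y),np.sin(y),0]);ey=np.array([-ex[1],ex[0],0]);hi=C+.074*ex
# edge inner corners: candidates by angle, projected
for th in np.arange(1.4,2.11,.1):
  e=hi+.147*(-np.cos(th)*ex+np.sin(th)*np.array([0,0,1]))
  print(round(th,1),[proj(d,e+s*.055*ey).round(0).tolist() for s in(1,-1)])
print("seen inner edge corners",[(250+502/3,40+65/3),(250+712/3,40+420/3)])
```

```text
hole [0.45054742 0.11763008 0.045     ] 0.060829837831862556 0.3589661597878733
[[0.42  0.166 0.045]
 [0.562 0.21  0.045]
 [0.595 0.105 0.045]
 [0.451 0.061 0.045]]
0.29620036609451506 0.14871798454749866
0.2984102331571261 0.1499318739960308
centre [0.50697053 0.13558081 0.045     ]
1.4 [[365.0, 95.0], [440.0, 207.0]]
1.5 [[382.0, 82.0], [456.0, 198.0]]
1.6 [[399.0, 69.0], [472.0, 187.0]]
1.7 [[416.0, 57.0], [488.0, 176.0]]
1.8 [[432.0, 44.0], [502.0, 165.0]]
1.9 [[447.0, 32.0], [514.0, 154.0]]
2.0 [[460.0, 22.0], [525.0, 143.0]]
2.1 [[471.0, 12.0], [534.0, 132.0]]
seen inner edge corners [(417.33333333333337, 61.66666666666667), (487.33333333333337, 180.0)]
```

send_rows(increments=[{"gripper": 0, "linear": [0.004, 0, 0], "delta_rot": [0, 0, 0.14]}, {"gripper": 0, "linear": [0.007, 0, 0], "delta_rot": [0, 0, 0.28]}, {"gripper": 0, "linear": [0.011, -0.002, 0], "delta_rot": [0, 0, 0.42]}, {"gripper": 0, "linear": [0.014, -0.002, 0], "delta_rot": [0, 0, 0.56]}, {"gripper": 0, "linear": [0.018, -0.003, 0], "delta_rot": [0, 0, 0.7]}, {"gripper": 0, "linear": [0.021, -0.004, 0], "delta_rot": [0, 0, 0.84]}, {"gripper": 0, "linear": [0.024, -0.004, 0], "delta_rot": [0, 0, 0.98]}, {"gripper": 0, "linear": [0.027, -0.004, 0], "delta_rot": [0, 0, 1.12]}])

```text
clock: 2.85
position: [0.5065, 0.1339, 0.2815]
ee_rot: [0.0, 0.389, 0.921, -0.0]
contact_force: [-0.2, 0.1, 0.3]
width: 0.0425
gripper_force: 0.0
```

send_rows(increments=[{"gripper": 0, "linear": [0, 0, 0], "delta_rot": [0, 0, 0.14]}, {"gripper": 0, "linear": [0, 0, 0], "delta_rot": [0, 0, 0.28]}, {"gripper": 0, "linear": [0, 0, 0], "delta_rot": [0, 0, 0.42]}, {"gripper": 0, "linear": [0, 0, 0], "delta_rot": [0, 0, 0.56]}, {"gripper": 0, "linear": [0, 0, 0], "delta_rot": [0, 0, 0.7]}, {"gripper": 0, "linear": [0, 0, 0], "delta_rot": [0, 0, 0.84]}, {"gripper": 0, "linear": [0, 0, 0], "delta_rot": [0, 0, 0.98]}, {"gripper": 0, "linear": [0, 0, 0], "delta_rot": [0, 0, 1.12]}])

```text
clock: 3.65
position: [0.5064, 0.134, 0.2815]
ee_rot: [-0.0, -0.16, 0.987, -0.0]
contact_force: [-0.9, 0.1, 0.3]
width: 0.0428
gripper_force: 0.0
```

send_rows(increments=[{"gripper": 0, "linear": [0, 0, -0.02], "delta_rot": [0, 0, 0.14]}, {"gripper": 0, "linear": [0, 0, -0.04], "delta_rot": [0, 0, 0.28]}, {"gripper": 0, "linear": [0, 0, -0.06], "delta_rot": [0, 0, 0.42]}, {"gripper": 0, "linear": [0, 0, -0.08], "delta_rot": [0, 0, 0.56]}, {"gripper": 0, "linear": [0, 0, -0.1], "delta_rot": [0, 0, 0.7]}, {"gripper": 0, "linear": [0, 0, -0.12], "delta_rot": [0, 0, 0.84]}, {"gripper": 0, "linear": [0, 0, -0.13], "delta_rot": [0, 0, 0.87]}, {"gripper": 0, "linear": [0, 0, -0.13], "delta_rot": [0, 0, 0.87]}])

```text
clock: 4.45
position: [0.5057, 0.1345, 0.1503]
ee_rot: [-0.001, -0.558, 0.83, 0.001]
contact_force: [0.5, -0.4, -0.5]
width: 0.0428
gripper_force: 0.0
```

Run:
```python
from h import *
import time
grab("wrist");grab("wrist");d=grab("wrist","w3.png"); s=get_state(); print(s["position"],s["ee_rot"],s["qpos"],s["contact_force"])
c=brass(d); e=cv2.fitEllipse(cv2.convexHull(c)); print(e,onz(d,*e[0],.045)); print([(b,onz(d,*b[0],.067)) for b in blobs(red(d["pixels"]))])
```

```text
[0.50757203 0.1353403  0.15237926] [ 8.30386540e-04 -5.58847894e-01  8.29269657e-01 -4.22588004e-04] [ 1.28086647e-01  2.58986484e-01  1.73671473e+00 -1.19483444e-05
  1.14402801e+00 -2.62869702e+00] [-0.15386388 -0.10764473  0.18132674]
((323.5166015625, 197.99790954589844), (60.55813980102539, 64.05663299560547), 89.37380981445312) [0.50749122 0.1391922  0.045     ]
[(([357.1, 173.1], [352, 169, 12, 10, 44]), array([0.47317844, 0.12303021, 0.067     ])), (([323.9, 190.5], [320, 184, 8, 14, 98]), array([0.50218323, 0.12648108, 0.067     ])), (([99.6, 268.9], [70, 256, 46, 38, 263]), array([0.71341042, 0.11938542, 0.067     ])), (([44.1, 315.4], [16, 291, 60, 50, 2064]), array([0.79849249, 0.14217903, 0.067     ]))]
```

View pics/w3.png

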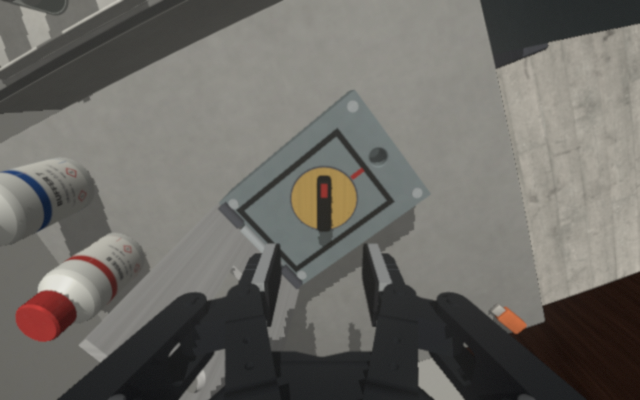

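The collar's centre comes out at (0.5075, 0.139) from both sides. The wing sits at (324,203) in the image, upright between the fingers, so I'll descend and grip.

send_rows(increments=[{"gripper": 0, "linear": [0.001, 0.0045, -0.03], "delta_rot": [0, 0, 0]}, {"gripper": 0, "linear": [0.001, 0.0045, -0.06], "delta_rot": [0, 0, 0]}, {"gripper": 0, "linear": [0.001, 0.0045, -0.085], "delta_rot": [0, 0, 0]}, {"gripper": 0, "linear": [0.001, 0.0045, -0.1], "delta_rot": [0, 0, 0]}, {"gripper": 0, "linear": [0.001, 0.0045, -0.1], "delta_rot": [0, 0, 0]}], newtons=30)

```text
clock: 5.1
position: [0.5069, 0.14, 0.0503]
ee_rot: [-0.001, -0.559, 0.829, 0.001]
contact_force: [0.1, -0.2, 0.3]
width: 0.0428
gripper_force: 0.0
```

send_rows(increments=[{"gripper": 1, "linear": [0, 0, 0], "delta_rot": [0, 0, 0]}, {"gripper": 1, "linear": [0, 0, 0], "delta_rot": [0, 0, 0]}, {"gripper": 1, "linear": [0, 0, 0], "delta_rot": [0, 0, 0]}, {"gripper": 1, "linear": [0, 0, 0], "delta_rot": [0, 0, 0]}, {"gripper": 1, "linear": [0, 0, 0], "delta_rot": [0, 0, 0]}, {"gripper": 1, "linear": [0, 0, 0], "delta_rot": [0, 0, 0]}])

```text
clock: 5.7
position: [0.5075, 0.141, 0.0529]
ee_rot: [0.001, -0.559, 0.829, 0.001]
contact_force: [-3.9, 1.9, 5.9]
width: 0.0112
gripper_force: 32.0
```

send_rows(increments=[{"gripper": 1, "linear": [0, 0, 0.004], "delta_rot": [0, 0, 0]}, {"gripper": 1, "linear": [0, 0, 0.004], "delta_rot": [0, 0, -0.13]}, {"gripper": 1, "linear": [0, 0, 0.004], "delta_rot": [0, 0, -0.26]}, {"gripper": 1, "linear": [0, 0, 0.004], "delta_rot": [0, 0, -0.39]}, {"gripper": 1, "linear": [0, 0, 0.004], "delta_rot": [0, 0, -0.52]}, {"gripper": 1, "linear": [0, 0, 0.004], "delta_rot": [0, 0, -0.65]}, {"gripper": 1, "linear": [0, 0, 0.004], "delta_rot": [0, 0, -0.78]}, {"gripper": 1, "linear": [0, 0, 0.004], "delta_rot": [0, 0, -0.887]}])

```text
clock: 6.5
position: [0.5081, 0.1402, 0.0533]
ee_rot: [-0.0, -0.148, 0.989, 0.0]
contact_force: [4.5, 1.2, -20.4]
width: 0.0108
gripper_force: 32.2
```

send_rows(increments=[{"gripper": 1, "linear": [0, 0, 0], "delta_rot": [0, 0, 0]}, {"gripper": 1, "linear": [0, 0, 0], "delta_rot": [0, 0, 0]}, {"gripper": 0, "linear": [0, 0, 0], "delta_rot": [0, 0, 0]}, {"gripper": 0, "linear": [0, 0, 0], "delta_rot": [0, 0, 0]}, {"gripper": 0, "linear": [0, 0, 0], "delta_rot": [0, 0, 0]}, {"gripper": 0, "linear": [0, 0, 0.03], "delta_rot": [0, 0, 0]}, {"gripper": 0, "linear": [0, 0, 0.07], "delta_rot": [0, 0, 0]}, {"gripper": 0, "linear": [0, 0, 0.11], "delta_rot": [0, 0, 0]}])

```text
clock: 7.3
position: [0.5075, 0.14, 0.1674]
ee_rot: [0.0, -0.15, 0.989, -0.0]
contact_force: [0.5, -0.2, 0.7]
width: 0.0429
gripper_force: 0.0
```

send_rows(increments=[{"gripper": 1, "linear": [0, 0, 0.04], "delta_rot": [0, 0, 0]}, {"gripper": 1, "linear": [0, 0, 0.08], "delta_rot": [0, 0, 0]}, {"gripper": 1, "linear": [0, 0, 0.1], "delta_rot": [0, 0, 0]}, {"gripper": 1, "linear": [0, 0, 0.1], "delta_rot": [0, 0, 0]}])

```text
clock: 7.7
position: [0.5097, 0.1404, 0.2702]
ee_rot: [0.005, -0.15, 0.989, -0.0]
contact_force: [0.1, 0.0, -0.3]
width: 0.0
gripper_force: 0.0
```

Run:
```python
from h import *
grab("wrist");grab("wrist");d=grab("wrist","w4.png"); s=get_state(); print(s["position"],s["ee_rot"],s["qpos"],s["contact_force"])
c=brass(d); e=cv2.fitEllipse(cv2.convexHull(c)); C=onz(d,*e[0],.045);print(e,C)
for b in blobs(red(d["pixels"]),8):
  for z in(.045,.067):
    S=onz(d,*b[0],z);print(b,z,S,np.arctan2(*(S-C)[1::-1]))
```

```text
[0.50696228 0.14001237 0.26475846] [-5.78947519e-04 -1.50132703e-01  9.88665685e-01 -3.36803320e-06] [ 1.37137887e-01  1.84644157e-01  1.54571018e+00 -2.27258922e-05
  1.41239601e+00 -1.73505988e+00] [-0.02069702  0.85315066 -0.97671722]
((321.1432800292969, 163.25205993652344), (43.768272399902344, 44.94970703125), 82.52273559570312) [0.50698603 0.13900326 0.045     ]
([42.7, 44.6], [25, 31, 37, 27, 770]) 0.045 [ 0.46839981 -0.20274579  0.045     ] -1.6832281965430698
([42.7, 44.6], [25, 31, 37, 27, 770]) 0.067 [ 0.46605317 -0.18353266  0.067     ] -1.6970309462664508
([321.5, 133.5], [321, 129, 2, 10, 20]) 0.045 [0.47262273 0.12874748 0.045     ] -2.851556798597135
([321.5, 133.5], [321, 129, 2, 10, 20]) 0.067 [0.47002113 0.12794653 0.067     ] -2.8509484417990083
([321.1, 155.5], [319, 151, 5, 10, 48]) 0.045 [0.49788472 0.13611529 0.045     ] -2.8343278862559864
([321.1, 155.5], [319, 151, 5, 10, 48]) 0.067 [0.4937579 0.1348695 0.067    ] -2.8387096892439136
```

View pics/w4.png

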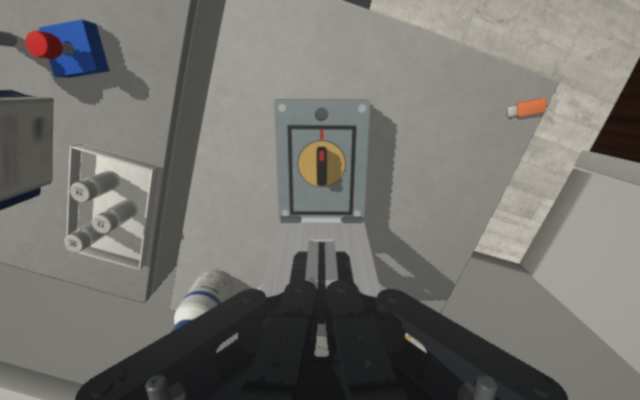

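The collar is locked: stripe, red mark and hole line up at column 321. Next I'll plan the path to hook the cover from behind.

Run:
```python
from h import *
y=.30;ex=np.array([np.cos(y),np.sin(y),0]);ey=np.array([-ex[1],ex[0],0]);ez=np.array([0,0,1])
C=np.array([.5073,.139,.045]); hi=C+.074*ex
P0=np.array([.507,.140,.2648]); st=C+.137*ex+.028*ey; st[2]=.165; print("to start",(st-P0).round(3))
t=grab("top"); print("acid",onz(t,243,141.9,.11),"buf",onz(t,279,142,.12),"st",st)
prev=st
for th in [1.7,1.6,1.5,1.4,1.25,1.1,.95,.8,.65,.5,.35,.2,.12,.05]:
    c,s=np.cos(th),np.sin(th)
    p=min(.128*c-.008*s,.147*c-.008*s) if c>0 else .147*c-.008*s; z=.128*s+.008*c
    T=hi-(p-.011)*ex+.028*ey+z*ez
    print(th,(T-st).round(3))
```

```text
to start [ 0.123  0.066 -0.1  ]
acid [0.74387094 0.12915457 0.11      ] buf [0.74056608 0.03370488 0.12      ] st [0.62990653 0.20623569 0.165     ]
1.7 [-0.024 -0.007  0.006]
1.6 [-0.038 -0.012  0.008]
1.5 [-0.051 -0.016  0.008]
1.4 [-0.063 -0.019  0.007]
1.25 [-0.081 -0.025  0.004]
1.1 [-0.098 -0.03  -0.002]
0.95 [-0.115 -0.035 -0.011]
0.8 [-0.129 -0.04  -0.023]
0.65 [-0.142 -0.044 -0.036]
0.5 [-0.153 -0.047 -0.052]
0.35 [-0.162 -0.05  -0.069]
0.2 [-0.168 -0.052 -0.087]
0.12 [-0.17  -0.053 -0.097]
0.05 [-0.171 -0.053 -0.106]
```

send_rows(increments=[{"gripper": 1, "linear": [0.04, 0.02, 0], "delta_rot": [0, 0, 0]}, {"gripper": 1, "linear": [0.08, 0.043, 0], "delta_rot": [0, 0, 0]}, {"gripper": 1, "linear": [0.115, 0.062, 0], "delta_rot": [0, 0, 0]}, {"gripper": 1, "linear": [0.123, 0.066, 0], "delta_rot": [0, 0, 0]}, {"gripper": 1, "linear": [0.123, 0.066, -0.03], "delta_rot": [0, 0, 0]}, {"gripper": 1, "linear": [0.123, 0.066, -0.065], "delta_rot": [0, 0, 0]}, {"gripper": 1, "linear": [0.123, 0.066, -0.1], "delta_rot": [0, 0, 0]}, {"gripper": 1, "linear": [0.123, 0.066, -0.1], "delta_rot": [0, 0, 0]}])

```text
clock: 8.7
position: [0.6258, 0.2049, 0.1584]
ee_rot: [-0.007, -0.15, 0.989, -0.0]
contact_force: [-0.5, -0.1, -0.0]
width: 0.0003
gripper_force: 0.0
```

send_rows(increments=[{"gripper": 1, "linear": [-0.012, -0.004, 0.003], "delta_rot": [0, 0, 0]}, {"gripper": 1, "linear": [-0.024, -0.007, 0.006], "delta_rot": [0, 0, 0]}, {"gripper": 1, "linear": [-0.038, -0.012, 0.008], "delta_rot": [0, 0, 0]}, {"gripper": 1, "linear": [-0.051, -0.016, 0.008], "delta_rot": [0, 0, 0]}, {"gripper": 1, "linear": [-0.063, -0.019, 0.007], "delta_rot": [0, 0, 0]}, {"gripper": 1, "linear": [-0.081, -0.025, 0.004], "delta_rot": [0, 0, 0]}, {"gripper": 1, "linear": [-0.098, -0.03, -0.002], "delta_rot": [0, 0, 0]}])

```text
clock: 9.4
position: [0.5331, 0.1762, 0.1659]
ee_rot: [0.003, -0.15, 0.989, 0.0]
contact_force: [1.0, 0.2, 1.2]
width: 0.0002
gripper_force: 0.8
```

send_rows(increments=[{"gripper": 1, "linear": [-0.017, -0.005, -0.009], "delta_rot": [0, 0, 0]}, {"gripper": 1, "linear": [-0.031, -0.01, -0.021], "delta_rot": [0, 0, 0]}, {"gripper": 1, "linear": [-0.044, -0.014, -0.034], "delta_rot": [0, 0, 0]}, {"gripper": 1, "linear": [-0.055, -0.017, -0.05], "delta_rot": [0, 0, 0]}, {"gripper": 1, "linear": [-0.064, -0.02, -0.067], "delta_rot": [0, 0, 0]}, {"gripper": 1, "linear": [-0.07, -0.022, -0.085], "delta_rot": [0, 0, 0]}, {"gripper": 1, "linear": [-0.072, -0.023, -0.095], "delta_rot": [0, 0, 0]}, {"gripper": 1, "linear": [-0.073, -0.023, -0.104], "delta_rot": [0, 0, 0]}])

```text
clock: 10.2
position: [0.4588, 0.153, 0.0599]
ee_rot: [-0.0, -0.15, 0.989, 0.0]
contact_force: [-2.4, -0.2, 4.2]
width: -0.0001
gripper_force: 1.9
```

send_rows(increments=[{"gripper": 1, "linear": [0, 0, -0.003], "delta_rot": [0, 0, 0]}, {"gripper": 1, "linear": [0, 0, -0.003], "delta_rot": [0, 0, 0]}, {"gripper": 1, "linear": [0, 0, -0.003], "delta_rot": [0, 0, 0]}])

```text
clock: 10.5
position: [0.4611, 0.1534, 0.0566]
ee_rot: [0.001, -0.15, 0.989, 0.0]
contact_force: [-0.1, -0.2, -0.7]
width: -0.0002
gripper_force: 0.1
```

send_rows(increments=[{"gripper": 1, "linear": [0, 0, 0.04], "delta_rot": [0, 0, 0]}, {"gripper": 0, "linear": [-0.004, -0.015, 0.08], "delta_rot": [0, 0, 0]}, {"gripper": 0, "linear": [-0.009, -0.031, 0.12], "delta_rot": [0, 0, 0]}, {"gripper": 0, "linear": [-0.009, -0.031, 0.145], "delta_rot": [0, 0, 0]}, {"gripper": 0, "linear": [-0.009, -0.031, 0.145], "delta_rot": [0, 0, 0]}, {"gripper": 0, "linear": [-0.009, -0.031, 0.145], "delta_rot": [0, 0, 0]}, {"gripper": 0, "linear": [-0.009, -0.031, 0.145], "delta_rot": [0, 0, 0]}])

```text
clock: 11.2
position: [0.4502, 0.1222, 0.2002]
ee_rot: [-0.001, -0.15, 0.989, 0.0]
contact_force: [-0.5, 0.3, 0.3]
width: 0.0425
gripper_force: 0.0
```

Run:
```python
from h import *
grab("wrist");d=grab("wrist","w5.png"); s=get_state(); print(s["position"],s["ee_rot"],s["qpos"],s["contact_force"],s["width"])
print(proj(d,np.array([.452,.122,.0685])))
```

```text
[0.45005088 0.12221071 0.19987168] [-1.46820591e-03 -1.50173044e-01  9.88658634e-01  7.92852764e-05] [ 1.15740199e-01  1.35170047e-01  1.77300701e+00  5.89780819e-05
  1.23635576e+00 -1.75656250e+00] [-0.88004952 -0.31607293 -0.49225808] 0.04258750786787017
[320.99294358 187.23239801]
```

View pics/w5.png

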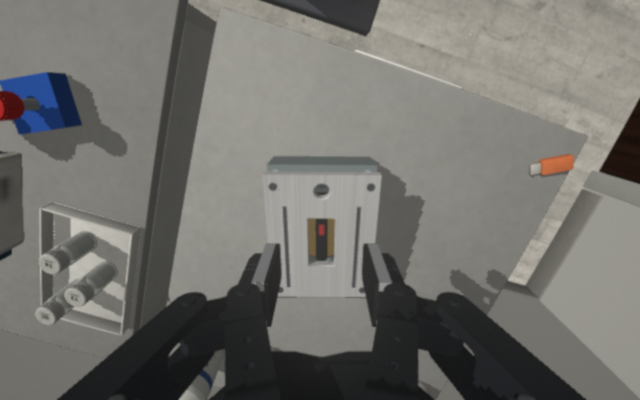

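The view shows the cover down and slightly ajar, the wing showing through the slot, and the cover hole at (321,190). The pin stand is at upper left.

Run:
```python
from h import *
d=grab("wrist"); g=cv2.cvtColor(d["pixels"],0+cv2.COLOR_BGR2GRAY)[176:206,304:340]; print(g[::3,::3])
m=(g<120).astype(np.uint8)
for b in blobs(m,20):
    u=(304+b[0][0],176+b[0][1]); print(b,[onz(d,*u,z).round(4) for z in(.0685,.0605)])
h=cv2.fitEllipse(max(cv2.findContours(m,0,1)[0],key=cv2.contourArea)); print(h)
```

```text
[[160 162 163 161 161 164 167 159 165 166 164 165]
 [161 164 164 162 163 166 168 160 167 166 165 166]
 [161 163 164 162 164 161 161 158 166 166 165 165]
 [161 164 163 161 130  81  76  97 153 166 164 166]
 [162 164 164 139  86  82  80  83 112 165 164 165]
 [161 164 164 120  83  82  81  82 119 169 165 165]
 [162 164 164 143  89  67  75 111 164 168 164 165]
 [162 164 165 163 145 133 152 179 184 164 164 165]
 [163 164 165 163 164 168 172 164 165 165 163 164]
 [163 164 165 163 164 166 166 160 166 165 164 164]]
([16.6, 13.8], [10, 8, 15, 13, 152]) [array([0.4545, 0.1224, 0.0685]), array([0.4569, 0.1231, 0.0605])]
((16.625730514526367, 13.746357917785645), (11.435269355773926, 15.017914772033691), 68.38771057128906)
```

send_rows(increments=[{"gripper": 0, "linear": [0.002, -0.045, 0], "delta_rot": [0, 0, 0]}, {"gripper": 0, "linear": [0.004, -0.09, 0], "delta_rot": [0, 0, 0]}, {"gripper": 0, "linear": [0.006, -0.135, 0], "delta_rot": [0, 0, 0]}, {"gripper": 0, "linear": [0.008, -0.18, 0], "delta_rot": [0, 0, 0]}, {"gripper": 0, "linear": [0.01, -0.225, 0], "delta_rot": [0, 0, 0]}, {"gripper": 0, "linear": [0.012, -0.27, 0], "delta_rot": [0, 0, 0]}, {"gripper": 0, "linear": [0.015, -0.31, 0], "delta_rot": [0, 0, 0]}, {"gripper": 0, "linear": [0.015, -0.31, 0], "delta_rot": [0, 0, 0]}])

```text
clock: 12.15
position: [0.4664, -0.1927, 0.2003]
ee_rot: [-0.0, -0.148, 0.989, -0.001]
contact_force: [0.6, 0.7, -0.2]
width: 0.0429
gripper_force: 0.0
```

Run:
```python
from h import *
grab("wrist");grab("wrist");d=grab("wrist","w6.png"); s=get_state(); print(s["position"],s["ee_rot"],s["qpos"])
for b in blobs(red(d["pixels"]),30): print(b,[onz(d,*b[0],z).round(4) for z in(.069,.058)])
```

```text
[ 0.46529669 -0.18721552  0.20035934] [-8.21220941e-04 -1.49715364e-01  9.88728154e-01  1.12786962e-03] [-5.21898538e-01  1.87453482e-01  1.70547989e+00  7.81858652e-04
  1.25134916e+00 -2.39350247e+00]
([154.1, 87.4], [149, 83, 12, 10, 84]) [array([ 0.4237, -0.3525,  0.069 ]), array([ 0.4251, -0.3581,  0.058 ])]
([217.0, 172.3], [194, 150, 48, 46, 1654]) [array([ 0.482, -0.285,  0.069]), array([ 0.4857, -0.2879,  0.058 ])]
([320.7, 184.0], [308, 169, 27, 30, 633]) [array([ 0.4644, -0.1894,  0.069 ]), array([ 0.4675, -0.1884,  0.058 ])]
([590.8, 290.4], [588, 286, 7, 10, 51]) [array([0.4931, 0.1336, 0.069 ]), array([0.4973, 0.1475, 0.058 ])]
```

View pics/w6.png

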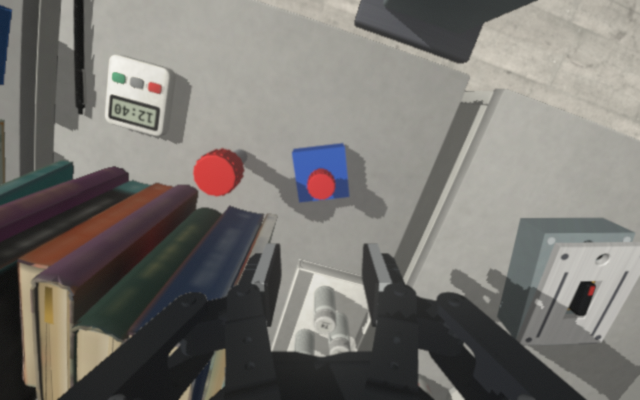

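In this view the pin head is at (321,184) in the blue stand at (321,172), and the larger look-alike is at (217,172). I'll check how close the books are before descending.

Run:
```python
from h import *
d=grab("wrist");t=grab("top","t2.png")
for u in[(276,214),(232,207)]: print(u,[onz(d,*u,z)[:2].round(3).tolist() for z in(0,.1,.15,.2,.25)])
for u in[(390,158),(383,222),(388,218),(380,172)]: print("top",u,[onz(t,*u,z)[:2].round(3).tolist() for z in(0,.1,.15,.2,.25)])
```

```text
(276, 214) [[0.536, -0.223], [0.493, -0.22], [0.471, -0.218], [0.45, -0.217], [0.428, -0.215]]
(232, 207) [[0.543, -0.276], [0.498, -0.258], [0.475, -0.248], [0.453, -0.239], [0.43, -0.23]]
top (390, 158) [[0.728, -0.274], [0.703, -0.257], [0.691, -0.249], [0.679, -0.24], [0.666, -0.232]]
top (383, 222) [[0.543, -0.25], [0.534, -0.235], [0.529, -0.228], [0.525, -0.22], [0.52, -0.213]]
top (388, 218) [[0.554, -0.265], [0.544, -0.248], [0.539, -0.24], [0.534, -0.232], [0.529, -0.224]]
top (380, 172) [[0.686, -0.244], [0.665, -0.23], [0.655, -0.223], [0.644, -0.216], [0.634, -0.208]]
```

send_rows(increments=[{"gripper": 0, "linear": [0.001, -0.001, -0.02], "delta_rot": [0, 0, -0.1]}, {"gripper": 0, "linear": [0.001, -0.001, -0.04], "delta_rot": [0, 0, -0.2]}, {"gripper": 0, "linear": [0.001, -0.001, -0.06], "delta_rot": [0, 0, -0.3]}, {"gripper": 0, "linear": [0.001, -0.001, -0.08], "delta_rot": [0, 0, -0.3]}, {"gripper": 0, "linear": [0.001, -0.001, -0.08], "delta_rot": [0, 0, -0.3]}, {"gripper": 0, "linear": [0.001, -0.001, -0.08], "delta_rot": [0, 0, -0.3]}])

```text
clock: 13.0
position: [0.4669, -0.1878, 0.1216]
ee_rot: [-0.0, -0.001, 1.0, 0.0]
contact_force: [-0.0, -0.3, 0.1]
width: 0.0429
gripper_force: 0.0
```

Run:
```python
from h import *
grab("wrist");d=grab("wrist","w7.png"); 
for i in range(3):
  s=get_state(); print(s["position"]); grab("wrist")
print(s["ee_rot"],s["contact_force"])
im=red(d["pixels"])
for b in blobs(im,100):
  print(b)
P=np.array([.4665,-.1887,0])
for z in(.069,.047): print(z,proj(d,P+[0,0,z]), [proj(d,P+[a,b,z]).round(0).tolist() for a,b in((.013,0),(-.013,0),(0,.013),(0,-.013))])
```

```text
[ 0.46766829 -0.18864693  0.12249355]
[ 0.46772438 -0.18887524  0.12259965]
[ 0.46761218 -0.18894639  0.12251708]
[ 1.05628701e-03 -8.89108816e-04  9.99998893e-01 -5.55279927e-04] [ 0.50232547 -0.39149225  0.94862651]
([95.3, 150.6], [88, 146, 15, 10, 135])
([321.2, 211.5], [303, 191, 37, 41, 1210])
([184.4, 236.6], [151, 204, 69, 67, 3373])
0.069 [321.42315191 215.39933678] [[321.0, 232.0], [321.0, 198.0], [340.0, 215.0], [303.0, 215.0]]
0.047 [321.4483686  204.44889737] [[321.0, 220.0], [322.0, 188.0], [338.0, 205.0], [304.0, 204.0]]
```

The head blob matches my prediction, putting the pin at (0.4667, -0.1887). Descending to grip it.

send_rows(increments=[{"gripper": 0, "linear": [-0.001, 0, -0.03], "delta_rot": [0, 0, 0]}, {"gripper": 0, "linear": [-0.001, 0, -0.055], "delta_rot": [0, 0, 0]}, {"gripper": 0, "linear": [-0.001, 0, -0.073], "delta_rot": [0, 0, 0]}, {"gripper": 0, "linear": [-0.001, 0, -0.073], "delta_rot": [0, 0, 0]}, {"gripper": 1, "linear": [-0.001, 0, -0.073], "delta_rot": [0, 0, 0]}, {"gripper": 1, "linear": [-0.001, 0, -0.073], "delta_rot": [0, 0, 0]}, {"gripper": 1, "linear": [-0.001, 0, -0.073], "delta_rot": [0, 0, 0]}, {"gripper": 1, "linear": [-0.001, 0, -0.073], "delta_rot": [0, 0, 0]}], newtons=60)

```text
clock: 14.05
position: [0.4666, -0.1893, 0.0494]
ee_rot: [0.001, -0.001, 1.0, -0.001]
contact_force: [0.2, 0.2, 2.9]
width: 0.024
gripper_force: 59.0
```

send_rows(increments=[{"gripper": 1, "linear": [0, 0, 0], "delta_rot": [0, 0, 0]}, {"gripper": 1, "linear": [0, 0, 0], "delta_rot": [0, 0, 0]}])

```text
clock: 14.25
position: [0.4667, -0.1893, 0.0493]
ee_rot: [0.001, -0.001, 1.0, -0.001]
contact_force: [0.1, 0.0, 5.5]
width: 0.0239
gripper_force: 59.4
```

send_rows(increments=[{"gripper": 1, "linear": [0, 0, 0.03], "delta_rot": [0, 0, 0]}, {"gripper": 1, "linear": [0, 0, 0.07], "delta_rot": [0, 0, 0]}, {"gripper": 1, "linear": [0, 0, 0.11], "delta_rot": [0, 0, 0]}, {"gripper": 1, "linear": [-0.001, 0.03, 0.12], "delta_rot": [0, 0, 0]}, {"gripper": 1, "linear": [-0.003, 0.07, 0.12], "delta_rot": [0, 0, 0]}, {"gripper": 1, "linear": [-0.005, 0.11, 0.12], "delta_rot": [0, 0, 0]}, {"gripper": 1, "linear": [-0.007, 0.15, 0.12], "delta_rot": [0, 0, 0]}, {"gripper": 1, "linear": [-0.009, 0.19, 0.12], "delta_rot": [0, 0, 0]}])

```text
clock: 15.05
position: [0.456, 0.0027, 0.1682]
ee_rot: [-0.0, -0.0, 1.0, 0.0]
contact_force: [-0.0, 0.3, -1.0]
width: 0.0239
gripper_force: 59.5
```

send_rows(increments=[{"gripper": 1, "linear": [-0.001, 0.04, 0], "delta_rot": [0, 0, 0.1]}, {"gripper": 1, "linear": [-0.003, 0.08, 0], "delta_rot": [0, 0, 0.2]}, {"gripper": 1, "linear": [-0.0045, 0.121, 0], "delta_rot": [0, 0, 0.3]}, {"gripper": 1, "linear": [-0.0045, 0.121, -0.02], "delta_rot": [0, 0, 0.3]}, {"gripper": 1, "linear": [-0.0045, 0.121, -0.035], "delta_rot": [0, 0, 0.3]}, {"gripper": 1, "linear": [-0.0045, 0.121, -0.035], "delta_rot": [0, 0, 0.3]}, {"gripper": 1, "linear": [-0.0045, 0.121, -0.035], "delta_rot": [0, 0, 0.3]}])

```text
clock: 15.75
position: [0.452, 0.1221, 0.1332]
ee_rot: [-0.0, -0.15, 0.989, 0.0]
contact_force: [-0.4, 0.0, 0.2]
width: 0.0236
gripper_force: 59.6
```

Run:
```python
from h import *
grab("wrist");d=grab("wrist","w8.png"); s=get_state(); print(s["position"],s["ee_rot"],s["width"],s["gripper_force"],s["contact_force"])
T=s["position"]
print("tip",proj(d,T+[0,0,-.044]),"headtop",proj(d,T+[0,0,.02]),"hole",proj(d,np.array([.4538,.1225,.0685])))
print(blobs(red(d["pixels"]),60))
w=d["pixels"][100:300,220:420]; s=grab("side"); p=proj(s,T).astype(int); print(p)
v=s["pixels"][p[1]-50:p[1]+50,p[0]-50:p[0]+50]
cv2.imwrite("pics/w8c.png",np.hstack([cv2.resize(w,(400,400),interpolation=2),cv2.resize(v,(400,400),interpolation=2)]))
```

```text
[0.45291034 0.12197663 0.13401108] [ 6.28225085e-04 -1.49718986e-01  9.88728390e-01  3.91941006e-05] 0.02407597525598595 59.57147604553029 [ 0.18024624 -0.86505785 -0.33588704]
tip [321.87491589 222.75391182] headtop [322.00797397 277.44555661] hole [322.16589011 212.25162114]
[([321.3, 267.2], [296, 235, 52, 64, 2668])]
[286 130]
```

View pics/w8c.png

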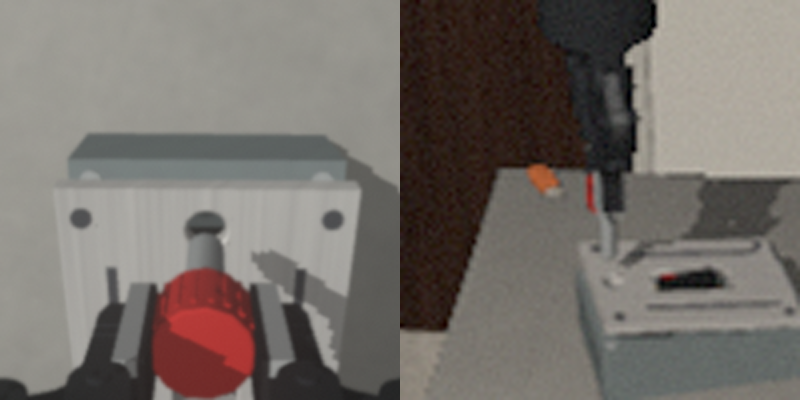

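The crop shows the pin upright in the fingers, with its tip in line with the cover hole at about (323,213). I'll lower it in stages.

send_rows(increments=[{"gripper": 1, "linear": [0, 0.0003, -0.012], "delta_rot": [0, 0, 0]}, {"gripper": 1, "linear": [0, 0.0003, -0.022], "delta_rot": [0, 0, 0]}, {"gripper": 1, "linear": [0, 0.0003, -0.03], "delta_rot": [0, 0, 0]}, {"gripper": 1, "linear": [0, 0.0003, -0.036], "delta_rot": [0, 0, 0]}, {"gripper": 1, "linear": [0, 0.0003, -0.04], "delta_rot": [0, 0, 0]}])

```text
clock: 16.4
position: [0.4532, 0.1226, 0.0932]
ee_rot: [0.001, -0.15, 0.989, 0.0]
contact_force: [2.6, 1.8, 0.3]
width: 0.0233
gripper_force: 59.7
```

send_rows(increments=[{"gripper": 1, "linear": [-0.0005, 0, -0.005], "delta_rot": [0, 0, 0]}, {"gripper": 1, "linear": [-0.0005, 0, -0.01], "delta_rot": [0, 0, 0]}, {"gripper": 1, "linear": [-0.0005, 0, -0.015], "delta_rot": [0, 0, 0]}])

```text
clock: 16.7
position: [0.453, 0.1228, 0.0784]
ee_rot: [0.001, -0.15, 0.989, 0.0]
contact_force: [2.6, 2.2, 1.8]
width: 0.0237
gripper_force: 59.8
```

send_rows(increments=[{"gripper": 1, "linear": [0.0005, 0.0007, -0.006], "delta_rot": [0, 0, 0]}, {"gripper": 1, "linear": [0.0005, 0.0007, -0.012], "delta_rot": [0, 0, 0]}, {"gripper": 1, "linear": [0.0005, 0.0007, -0.017], "delta_rot": [0, 0, 0]}, {"gripper": 1, "linear": [0.0005, 0.0007, -0.021], "delta_rot": [0, 0, 0]}])

```text
clock: 17.1
position: [0.452, 0.123, 0.0568]
ee_rot: [-0.0, -0.15, 0.989, -0.0]
contact_force: [1.9, -0.9, 3.1]
width: 0.0237
gripper_force: 59.9
```

send_rows(increments=[{"gripper": 1, "linear": [0, 0, -0.002], "delta_rot": [0, 0, 0]}, {"gripper": 1, "linear": [0, 0, -0.002], "delta_rot": [0, 0, 0]}])

```text
clock: 17.3
position: [0.4519, 0.123, 0.0554]
ee_rot: [-0.0, -0.15, 0.989, -0.0]
contact_force: [2.3, -0.0, 3.6]
width: 0.024
gripper_force: 60.0
```

send_rows(increments=[{"gripper": 1, "linear": [0, 0, -0.002], "delta_rot": [0, 0, 0]}, {"gripper": 1, "linear": [0, 0, -0.002], "delta_rot": [0, 0, 0]}, {"gripper": 1, "linear": [0, 0, -0.002], "delta_rot": [0, 0, 0]}])

```text
clock: 17.6
position: [0.452, 0.123, 0.0551]
ee_rot: [0.0, -0.15, 0.989, -0.0]
contact_force: [-2.1, -0.9, 17.8]
width: 0.0236
gripper_force: 61.5
```

send_rows(increments=[{"gripper": 1, "linear": [0, 0, 0], "delta_rot": [0, 0, 0]}, {"gripper": 1, "linear": [0, 0, 0], "delta_rot": [0, 0, 0]}, {"gripper": 1, "linear": [0, 0, 0], "delta_rot": [0, 0, 0]}, {"gripper": 1, "linear": [0, 0, 0], "delta_rot": [0, 0, 0]}, {"gripper": 1, "linear": [0, 0, 0], "delta_rot": [0, 0, 0]}])

```text
clock: 18.1
position: [0.452, 0.123, 0.0551]
ee_rot: [0.0, -0.15, 0.989, -0.0]
contact_force: [-1.5, -0.2, 18.1]
width: 0.0238
gripper_force: 61.5
```

Run:
```python
from h import *
d=grab("wrist"); s=get_state(); print(s["position"],s["contact_force"],s["gripper_force"])
w=d["pixels"][100:300,220:420]; s=grab("side"); p=proj(s,np.array([.452,.122,.06])).astype(int)
v=s["pixels"][p[1]-40:p[1]+40,p[0]-40:p[0]+40]
cv2.imwrite("pics/w9c.png",np.hstack([cv2.resize(w,(400,400),interpolation=2),cv2.resize(v,(400,400),interpolation=2)]))
```

```text
[0.45195493 0.12297585 0.05506265] [-1.2127729  -0.23704591 18.15351567] 61.52386076384573
```

View pics/w9c.png

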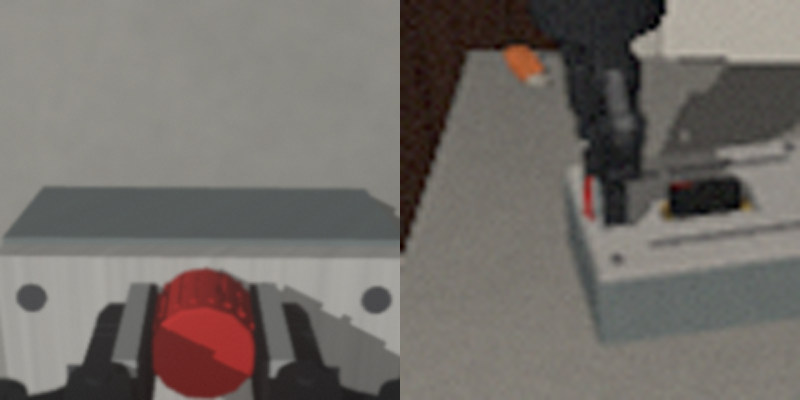

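The crops show the cover flat on the base with no gap. The red head is seated on it between the fingers, under a steady 18 N push.

```bash
python3 -c "from rig import sign_off; print(sign_off())"
```

```text
the job is handed in; nothing more can be done
None
```

I handed the job in at about 18 s: the collar is on its mark, the cover is shut, and the pin is fully seated with the gripper still holding it and pressing down at about 18 N; `sign_off` returned no verdict.

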